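Snap the lid back on the pantry jar

ROBOT

A 6-joint arm with a two-finger parallel gripper is mounted at the origin on the work surface. World frame = base frame: x ahead of the robot, y to its left, z up, the work surface at z = 0. Lengths are in m, angles in degrees, forces in N, time in s.
With the tool pointing down it reaches from about 0.35 to 0.875 m from the base axis. Payload 4.2 kg.
Tool frame: the origin (TCP) lies at the very end of the fingers, on their centre line; the grasp point (between the pads) lies 19 mm behind it (r.grip_point_offset is the distance from the TCP to the grasp point, in m); z points along the fingers, y is the line along which they close (so a half turn about z gives the same grasp; the last joint's range is limited). The gripper opens to 87 mm and grips with 3 to 60 N. Pads are 19 mm wide; open, the fingers measure 117 mm over their backs; the gripper's body (75 mm by 190 mm) begins 51 mm behind the grasp point.
Start: joints at [78.014, 22.042, 0.453, 0, -68.411, -14.817], TCP at [0.282, 0.558, 0.223] pointing down, gripper open.
Joint ranges: [-179.83, 179.83], [-69.29, 118.12], [-61.27, 80.66], [-181.25, 117.63], [-171.15, -9.14], [-177.46, 177.46]. Speed limits (degrees/s): [159.86, 159.86, 180, 180, 180, 180].

INTERFACE

Orientations are given as a 3x3 rotation matrix whose columns are the frame's x, y, z axes.
In Python, from station import r, cams gives the robot as it stands. The module is installed in compiled form; this text tells all that it offers.
- The arm moves only by the shell command python3 -m handwheel 'ROWS'. ROWS is JSON, a list that holds one entry, the list of rows, each a list of 7 numbers: the turn, a rotation vector about the tool's x, y, z in units of 6 degrees (1.0 is 6 degrees), then the shift along the tool's x, y, z in m, then the finger opening in m, from 0 to 0.087. In form: [[[ax, ay, az, x, y, z, jaw], ...]]. A call has 1 to 12 rows; each row shifts and turns the commanded pose from where the row before left it, along the tool's axes as they then stand; what a row does not reach is not made up. A row lasts 1/10 s, in which the tool goes at most 50 mm and 8.59 degrees, less where a joint would pass 70% of its speed; a pose out of reach is approached as far as the arm can. A call with a gripper value outside its range is refused whole. The fingers move at their own pace and stop on an object; the grip force is fixed at half the most. Time passes only in rows, so rows that do not move let the fingers close. It gives the time, the measured TCP pose, the force, the opening and the grip force at its end, in the units of the state.
- r.sense(): the state, without advancing time (a new reading comes with each control period).
- cams.capture(name): name is "scene" or "side" or "wrist"; returns the picture (400x640x3 uint8, red, green, blue); there is no depth.
- cams.get_calibration(name): a dict with "camera_matrix" (3x3 intrinsics, pixels), "rvec" (rotation vector, rad) and "tvec" (3), from world to camera coordinates, as OpenCV has them; the wrist camera has in their place "T_tool_cam" (4x4, takes a point from camera to tool coordinates, whose origin is the TCP and whose axes are the flange's). Camera axes: x right, y down, z forward; pixel columns grow to the right and rows downward; lengths in m; the calibration is good to about 2 mm. A picture is of the moment at which its call begins: read the wrist's pose just before it. get_calibration takes no time and is no camera call.
- r.finish_job(): hands the job in; it is judged then, once.
The state is a dict: "time_s": time; "joints": joint angles; "joint_velocities": joint speeds; "effort": joint torques, N m; "tcp_pos": TCP position; "ee_rot": TCP orientation; "wrist_force": force on the tool from outside, world axes, zero at the start; "moment": the same for the moment, N m; "gripper_width": opening from 0.0 (shut) to 1.0 (fully open); "gripper_force": force on a finger pad.
Only numpy, scipy, OpenCV 4.12 (cv2) and the standard library are available. Lean on these libraries where they do the work, as an engineer would, in place of code of your own. Each camera call takes 0.05 s, during which the arm holds its last target. There are 200 camera calls.

TASK

One of the three glass jars stands open: fetch its lid, the white one with the wooden knob lying loose on the counter, set it on the jar's neck and press it straight down until it clicks. Keep pressing after the click so that the orange seal under the lid stays well squeezed, and finish like that, still pushing the lid down: do not let go. Leave the open jar standing where it is, and do not disturb the other things.

Things in the scene. Friction and masses are not known exactly. Their poses are not given: they have to be found in the camera images.
- jar: the open glass jar of hazelnuts, loose, about 0.8 kg, upright: body 84 mm across and 92 mm high, shoulder up to 106 mm, then a neck 47 mm across with bevelled top. Four springy snap lugs stand out 4 mm round the neck, centred 118 mm up. Origin: centre of its underside, z up. The other two jars are the same but closed
- jar_rim (a point): centre of the top of the orange seal on the open jar's rim, on the jar's axis, 133 mm above the jar's underside
- lid: the jar's lid, loose, about 60 g, lying mouth down: white skirt with flat top, 60 mm across, 26 mm high, and on it a round beech knob 30 mm across, from 26 to 50 mm up. Its mouth is 50 mm across, 3 mm wider than the neck. Origin: centre of the lower edge, z up
- lid_knob (a point): centre of the top of the lid's knob, 50 mm above the lid's lower edge. Pushed down, the lid meets the lugs with its lower edge about 121 mm above the jar's underside, resists with up to 10 to 13 N, then about 5 mm lower gives way (the click: the lugs now pull it down) and lands on the seal at about 111 mm; pressing on squeezes the seal, down to 108 mm
- seal (a joint): how far the orange silicone seal on the jar's rim is squeezed down, in m: 0 free, about 0.0005 or less with the lid clicked on but not pressed, 0.003 squeezed flat; it takes about 5 N of push per mm, so 10 N gives 2 mm
- sweets_jar: bystander: closed jar of coloured sweets, 84 mm across, 161 mm high with its lid, same white lid and knob; origin centre of underside
- chickpea_jar: bystander: closed jar of pale chickpeas, same size and lid; origin centre of underside
- wide_lid: bystander: blue lid of some other container, 92 mm across, 18 mm high with a small blue knob to 30 mm; origin centre of underside
- scoop: bystander: steel scoop, cup 42 mm across and 26 mm high at its origin, flat handle reaching 105 mm towards its -x
- tomato_tin: bystander: red food tin, 75 mm across, 110 mm high; origin centre of underside
- cracker_carton: bystander: red carton, 60 x 130 x 190 mm, the 130 along its y; origin centre of underside
- spice_shaker: bystander: brown-red spice shaker with black top, 44 mm across, 100 mm high; origin centre of underside
Not all that is in view belongs to the job. Several things look just like the lid: the one meant starts farthest from the robot's base. What is shaped like the jar but black is not meant.

How it is judged:
By the outcome, as a careful person would: the job done as asked, in the order asked, and still so for the second after the job is handed in, while the arm keeps its last pose, push and grip.
It also fails if it takes over 45 s, if anything falls off the work surface, if the arm or the gripper's body presses on something with over 40 N, if the wrist force passes 120 N, or if a joint passes its speed limit or range.

## Working session

There is one attempt and no reset: what is moved stays moved. The work goes in short steps, Python scripts to look and compute and a shell command to move; the robot and the scene stay as the last step left them, time stands still between calls to the robot, and variables do not carry over. Pictures are saved under pics/ and viewed, at most 10 in all, crops included, and the job is handed in when it is done.

```bash
mkdir -p pics
cat > h.py <<'E'
import numpy as np, cv2
from station import r, cams
def cal(n):
    c=cams.get_calibration(n); K=np.array(c["camera_matrix"],float)
    if n=="wrist":
        s=r.sense(); T=np.eye(4); T[:3,:3]=np.array(s["ee_rot"]); T[:3,3]=s["tcp_pos"]
        W=T@np.array(c["T_tool_cam"]); R=W[:3,:3].T; t=-R@W[:3,3]
    else:
        R=cv2.Rodrigues(np.array(c["rvec"],float))[0]; t=np.array(c["tvec"],float).ravel()
    return K,R,t
def ray(C,u,v):
    K,R,t=C; d=R.T@np.linalg.inv(K)@np.array([u,v,1.]); return -R.T@t,d
def plane(C,u,v,z):
    o,d=ray(C,u,v); return o+d*(z-o[2])/d[2]
def proj(C,p):
    K,R,t=C; q=K@(R@np.array(p,float)+t); return q[:2]/q[2]
def snap(n,f):
    C=cal(n); im=np.array(cams.capture(n)); cv2.imwrite(f,im[:,:,::-1]); return C,im
E
python3 - <<'E'
from h import *
a=snap("scene","pics/a.png");b=snap("side","pics/b.png");w=snap("wrist","pics/w.png")
for c in (a,b,w): print(-c[0][1].T@c[0][2], c[0][1][2])
s=r.sense();print(s["time_s"],s["ee_rot"],s["wrist_force"])
print(cams.get_calibration("wrist"))
E
```

```text
[ 1.12115124 -0.67260104  0.98029246] [-0.49671424  0.51280517 -0.70021841]
[ 0.18972977 -0.66990866  0.79609182] [ 0.32155371  0.63845558 -0.69926939]
[0.34420501 0.52575999 0.38305368] [-0.23136754  0.11489078 -0.96605857]
0.15 [[ 8.92508941e-01 -4.51029211e-01 -6.64129193e-04]
 [-4.51029695e-01 -8.92507729e-01 -1.47228453e-03]
 [ 7.13028926e-05  1.61356909e-03 -9.99998696e-01]] [ 0.34974371 -0.35889676  0.18090796]
{'camera_matrix': array([[318.95418017,   0.        , 313.35462284],
       [  0.        , 318.95418017, 201.72974982],
       [  0.        ,   0.        ,   1.        ]]), 'T_tool_cam': array([[-1.23296466e-04, -9.66033183e-01, -2.58418021e-01,
         7.01683680e-02],
       [ 9.99999992e-01, -1.20807422e-04, -2.55109402e-05,
         2.91683645e-04],
       [-6.57440012e-06, -2.58418022e-01,  9.66033191e-01,
        -1.61475060e-01],
       [ 0.00000000e+00,  0.00000000e+00,  0.00000000e+00,
         1.00000000e+00]])}
```

View pics/a.png

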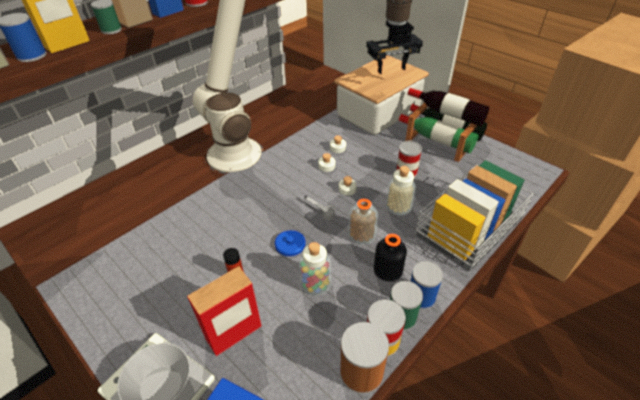

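View pics/b.png

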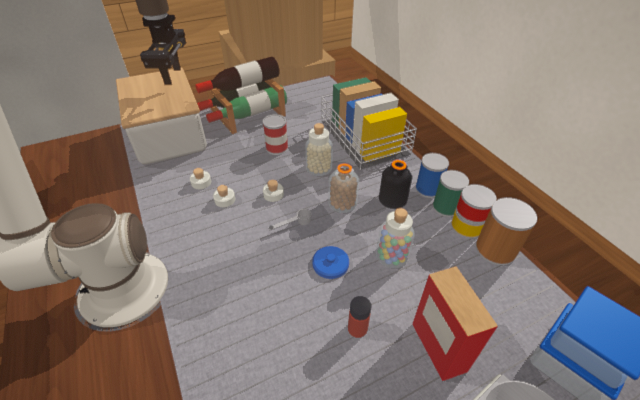

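The scene picture shows three white lids with wooden knobs at about (338,141), (326,157) and (347,182). The open jar's orange seal is at (364,206). In the side picture the lids are at (200,175), (224,191) and (273,186), and the seal is at (344,170). The black look-alike jar's seal is at (392,240) in scene and (399,166) in side. I'll measure all of these.

```bash
cat >> h.py <<'E'
def blob(im,u,v,kind,rad=14):
    """centroid, bbox, area of the colour blob nearest (u,v)"""
    h=cv2.cvtColor(im,cv2.COLOR_RGB2HSV).astype(int); H,S,V=h[...,0],h[...,1],h[...,2]
    m={"orange":(H<14)&(S>190)&(V>140),"knob":(H>4)&(H<24)&(S>75)&(V>80),"white":(S<45)&(V>165)}[kind]
    y,x=np.mgrid[:im.shape[0],:im.shape[1]]; m&=(abs(x-u)<rad)&(abs(y-v)<rad)
    n,l,st,ce=cv2.connectedComponentsWithStats(m.astype(np.uint8))
    i=1+np.argmax(st[1:,4]); return ce[i],st[i]
def tri(c1,p1,c2,p2):
    (o1,d1),(o2,d2)=ray(c1,*p1),ray(c2,*p2); d1/=np.linalg.norm(d1); d2/=np.linalg.norm(d2)
    s=np.linalg.lstsq(np.c_[d1,-d2],o2-o1,rcond=None)[0]; a,b=o1+s[0]*d1,o2+s[1]*d2
    return (a+b)/2,np.linalg.norm(a-b)
E
python3 - <<'E'
from h import *
np.set_printoptions(precision=4,suppress=True)
A,B=cal("scene"),cal("side"); a=cv2.imread("pics/a.png")[:,:,::-1].copy(); b=cv2.imread("pics/b.png")[:,:,::-1].copy()
for n,k,p,q,z in [("l1","knob",(338,140),(200,173),.04),("l2","knob",(326,156),(224,190),.04),("l3","knob",(347,182),(273,185),.04),("jar","orange",(364,206),(344,170),.13),("sweets","knob",(314,248),(400,215),.15),("chick","knob",(404,174),(319,130),.15)]:
    P,sp=blob(a,*p,k);Q,sq=blob(b,*q,k)
    X,g=tri(A,P,B,Q); print(n,P,sp,Q,sq,X,g,np.hypot(X[0],X[1]),plane(A,*P,z),plane(B,*Q,z))
C=cal("wrist")
E
```

```text
l1 [337.4561 139.0526] [334 135   8   9  57] [198.0814 172.6977] [193 168  10  11  86] [0.2589 0.29   0.0412] 0.0003211833424921665 0.38873029965610806 [0.2577 0.2914 0.04  ] [0.259  0.2912 0.04  ]
l2 [326.3333 157.1905] [323 153   8  10  63] [222.1236 190.0225] [217 185  10  11  89] [0.3019 0.1844 0.0402] 0.00012929200112417831 0.35373803543819565 [0.3016 0.1847 0.04  ] [0.3019 0.1846 0.04  ]
l3 [347.338  180.4789] [343 176   9  10  71] [272.3295 184.7955] [268 180  10  11  88] [0.4386 0.1415 0.0403] 0.00046680769768271186 0.4608926377837104 [0.4382 0.1421 0.04  ] [0.4387 0.1415 0.04  ]
jar [363.791  203.7761] [358 199  12  10  67] [345. 165.] [345 165   1   1   1] [0.6077 0.0177 0.1393] 0.006524809296338532 0.6079270391665045 [0.6038 0.0211 0.13  ] [0.6145 0.0322 0.13  ]
sweets [313.8915 248.1163] [308 242  12  14 129] [400.1338 214.6433] [395 207  13  16 157] [ 0.6269 -0.2035  0.1513] 1.1001768997484853e-05 0.6590736907813962 [ 0.6261 -0.2027  0.15  ] [ 0.6278 -0.2025  0.15  ]
chick [404.0614 170.1842] [397 165  17  12 114] [318.4659 128.0341] [314 123  10  11  88] [0.6142 0.1947 0.1521] 0.0020591835792106794 0.6443108759083721 [0.6123 0.1984 0.15  ] [0.6153 0.1958 0.15  ]
```

View pics/w.png

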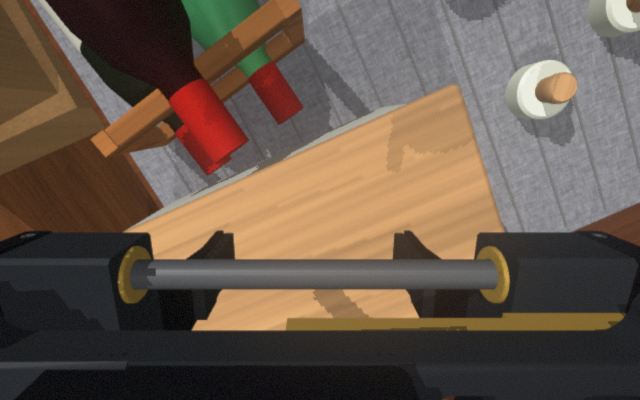

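The wrist picture shows the gripper over the wooden bread box, and one of the nearer lids is at (540,88). The lid meant is l3 at (0.439, 0.1415): it is farthest from the base at 0.461 m, and its height checks out. I'll lift, then move to where the wrist camera can see it.

```bash
python3 -m handwheel '[[[0,0,0,0,0,-0.03,0.055],[0,0,0,0,0,-0.03,0.055],[0,0,0,0.027,0.03,0,0.055],[0,0,0,0.027,0.03,0,0.055],[0,0,0,0.027,0.03,0,0.055],[0,0,0,0.027,0.03,0,0.055],[0,0,0,0.027,0.03,0,0.055],[0,0,0,0.027,0.03,0,0.055],[0,0,0,0.027,0.03,0,0.055],[0,0,0,0.027,0.03,0,0.055],[0,0,0,0.027,0.03,0,0.055],[0,0,0,0.027,0.03,0,0.055]]]'
python3 -m handwheel '[[[0,0,0,0,0,0,0.055],[0,0,0,0,0,0,0.055]]]'
python3 - <<'E'
from h import *
np.set_printoptions(precision=4,suppress=True)
W,w=snap("wrist","pics/w2.png"); 
print(proj(W,(.4386,.1415,.05)),proj(W,(.606,.02,.133)))
A,B=cal("scene"),cal("side"); b=cv2.imread("pics/b.png")
print(proj(B,(.606,.02,.133)))
h=cv2.cvtColor(b,cv2.COLOR_BGR2HSV);print(h[163:178:2,334:356:3].tolist())
E
```

```text
time_s: 1.35
tcp_pos: [0.3874, 0.1666, 0.2826]
ee_rot: [[0.893, -0.45, 0.0], [-0.45, -0.893, 0.0], [-0.0, -0.0, -1.0]]
wrist_force: [0.6, 0.6, 0.2]
gripper_width: 0.632
gripper_force: 0.0
time_s: 1.55
tcp_pos: [0.3876, 0.1676, 0.2826]
ee_rot: [[0.892, -0.453, 0.0], [-0.453, -0.892, 0.0], [-0.0, -0.0, -1.0]]
wrist_force: [-0.1, 0.7, 0.2]
gripper_width: 0.63
gripper_force: 0.0
[313.3026 127.4581] [ 354.5491 -135.4081]
[344.4722 167.6107]
[[[170, 14, 106], [173, 10, 103], [5, 67, 133], [10, 136, 174], [6, 110, 158], [165, 13, 115], [170, 13, 121], [6, 14, 90]], [[170, 15, 105], [4, 51, 126], [15, 225, 230], [12, 188, 197], [14, 214, 213], [14, 208, 223], [165, 10, 104], [175, 13, 116]], [[173, 10, 104], [11, 133, 178], [10, 129, 182], [0, 8, 134], [0, 9, 118], [15, 219, 224], [4, 65, 126], [168, 13, 99]], [[165, 10, 105], [10, 94, 174], [13, 202, 194], [12, 123, 124], [11, 141, 123], [15, 225, 213], [0, 11, 182], [174, 13, 102]], [[0, 2, 128], [40, 5, 163], [15, 219, 222], [15, 215, 215], [15, 219, 217], [14, 211, 219], [60, 1, 172], [168, 12, 106]], [[30, 4, 145], [23, 6, 179], [13, 84, 143], [12, 152, 171], [12, 152, 166], [13, 21, 145], [70, 5, 163], [30, 2, 139]], [[8, 7, 144], [20, 20, 154], [14, 75, 133], [14, 68, 131], [13, 54, 136], [15, 70, 121], [30, 8, 157], [45, 3, 155]], [[15, 62, 145], [18, 28, 155], [15, 47, 140], [15, 86, 142], [10, 19, 162], [14, 55, 134], [16, 39, 156], [15, 23, 153]]]
```

View pics/w2.png

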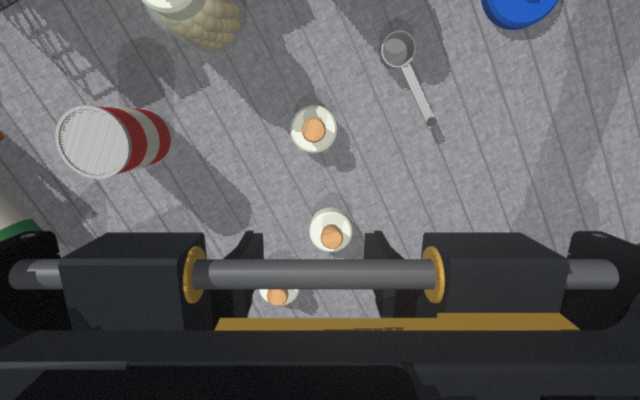

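The picture shows the lid's knob at (313,130), the scoop at (398,48) and the tin top at (95,143). Next I'll get the precise lid position, check the gripper body's clearance to the tin, and measure the seal with a loosened mask.

```bash
sed -i 's/(H<14)&(S>190)&(V>140)/(H<20)\&(S>150)\&(V>120)/' h.py
python3 - <<'E'
from h import *
np.set_printoptions(precision=4,suppress=True)
W=cal("wrist");w=cv2.imread("pics/w2.png")[:,:,::-1].copy()
s=r.sense();R=np.array(s["ee_rot"]);p=np.array(s["tcp_pos"])
c,st=blob(w,313,130,"knob",20);L=plane(W,*c,.05);print("knob",c,st,L,"tool",R.T@(L-p))
for q in [(95,143),(58,140),(132,140)]:
    t=plane(W,*q,.11);print("tin",t,"rel lid in tool",R.T@(t-L))
A,B=cal("scene"),cal("side"); a=cv2.imread("pics/a.png")[:,:,::-1].copy(); b=cv2.imread("pics/b.png")[:,:,::-1].copy()
P,sp=blob(a,364,206,"orange",10);Q,sq=blob(b,344,170,"orange",10)
print(sp,sq,tri(A,sp[:2]+sp[2:4]/2-.5,B,sq[:2]+sq[2:4]/2-.5),tri(A,P,B,Q))
E
```

```text
knob [313.0624 129.51  ] [302 118  23  24 449] [0.4365 0.1437 0.05  ] tool [ 0.0549 -0.0001  0.2325]
tin [0.5282 0.3498 0.11  ] rel lid in tool [-0.0113 -0.2253 -0.0599]
tin [0.5479 0.3819 0.11  ] rel lid in tool [-0.0082 -0.2629 -0.0599]
tin [0.5134 0.3139 0.11  ] rel lid in tool [-0.0082 -0.1866 -0.0599]
[357 198  14  12 108] [338 164  14  10  86] (array([0.6046, 0.0181, 0.1328]), np.float64(0.0016280301954870958)) (array([0.6049, 0.0201, 0.1309]), np.float64(0.0007043866505942496))
```

```bash
python3 -m handwheel '[[[0,0,0,0.028,0,0,0.055],[0,0,0,0.028,0,0,0.055],[0,0,0,0,0,0.04,0.055],[0,0,0,0,0,0.04,0.055],[0,0,0,0,0,0.04,0.055],[0,0,0,0,0,0.04,0.055],[0,0,0,0,0,0.03,0.055],[0,0,0,0,0,0,0.055],[0,0,0,0,0,0,0.055]]]'
python3 - <<'E'
from h import *
W,w=snap("wrist","pics/w3.png"); print(proj(W,(.4375,.143,.05)))
A,a=snap("side","pics/b3.png"); cv2.imwrite("pics/c3.png",np.hstack([cv2.resize(w[:,:,::-1],(480,300)),cv2.resize(a[140:240,220:320,::-1],(300,300))]))
E
```

```text
time_s: 2.5
tcp_pos: [0.4379, 0.1442, 0.0928]
ee_rot: [[0.894, -0.449, 0.0], [-0.449, -0.894, -0.001], [0.0, 0.001, -1.0]]
wrist_force: [-0.0, 0.9, 1.3]
gripper_width: 0.633
gripper_force: 0.0
[314.80418323 223.71621662]
```

View pics/c3.png

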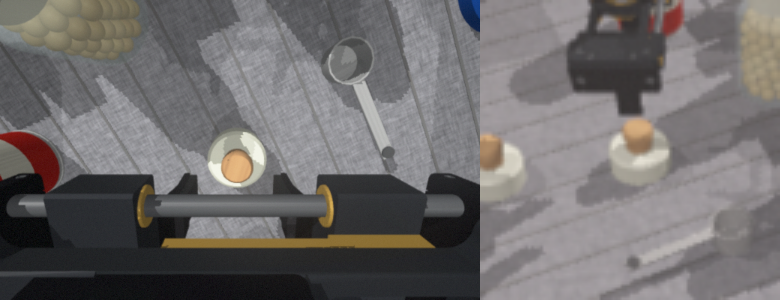

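The knob sits at about (316,222) in full-size pixels, as predicted, and centred between the fingers. Now I descend and grip.

```bash
python3 -m handwheel '[[[0,0,0,0,0,0.03,0.055],[0,0,0,0,0,0.02,0.055],[0,0,0,0,0,0.013,0.055],[0,0,0,0,0,0,0.055],[0,0,0,0,0,0,0.02],[0,0,0,0,0,0,0.02],[0,0,0,0,0,0,0.02],[0,0,0,0,0,0,0.02],[0,0,0,0,0,0,0.02],[0,0,0,0,0,0,0.02]]]'
python3 -m handwheel '[[[0,0,0,0,0,-0.04,0.02],[0,0,0,0,0,-0.05,0.02],[0,0,0,0,0,-0.05,0.02],[0,0,0,0,0,-0.05,0.02],[0,0,0,0,0,0,0.02],[0,0,0,0,0,0,0.02]]]'
python3 - <<'E'
from h import *
np.set_printoptions(precision=4,suppress=True)
s=r.sense();R=np.array(s["ee_rot"]);p=np.array(s["tcp_pos"])
for T in [(.6047,.019)]: print(R.T@(np.array([*T,.133])-p))
E
```

```text
time_s: 3.6
tcp_pos: [0.4379, 0.1433, 0.0302]
ee_rot: [[0.893, -0.451, 0.001], [-0.451, -0.893, 0.0], [0.001, -0.001, -1.0]]
wrist_force: [-1.4, 0.6, 6.2]
gripper_width: 0.341
gripper_force: 30.0
time_s: 4.2
tcp_pos: [0.4374, 0.1433, 0.2202]
ee_rot: [[0.892, -0.451, 0.001], [-0.451, -0.892, 0.002], [0.0, -0.003, -1.0]]
wrist_force: [-0.6, 0.2, -1.6]
gripper_width: 0.339
gripper_force: 30.0
[0.2054 0.0357 0.0872]
```

Gripped: the opening reads 29.6 mm on a 30 mm knob. I'll move to 70 mm short of the jar and look at the rim with the wrist camera.

```bash
python3 -m handwheel '[[[0,0,0,0.027,0.007,0,0.02],[0,0,0,0.027,0.007,0,0.02],[0,0,0,0.027,0.007,0,0.02],[0,0,0,0.027,0.007,0,0.02],[0,0,0,0.027,0.007,0,0.02],[0,0,0,0,0,0,0.02],[0,0,0,0,0,0,0.02]]]'
python3 - <<'E'
from h import *
np.set_printoptions(precision=4,suppress=True)
s=r.sense();R=np.array(s["ee_rot"]);p=np.array(s["tcp_pos"])
W,w=snap("wrist","pics/w4.png"); u=proj(W,(.6047,.019,.133)); print(u)
c,st=blob(w,*u,"orange",35); C=plane(W,*(st[:2]+st[2:4]/2-.5),.133); print(c,st,C,plane(W,*c,.133),R.T@(C-p))
E
```

```text
time_s: 4.9
tcp_pos: [0.5411, 0.0503, 0.2169]
ee_rot: [[0.892, -0.452, -0.005], [-0.452, -0.892, -0.001], [-0.004, 0.003, -1.0]]
wrist_force: [0.0, 1.0, -1.5]
gripper_width: 0.337
gripper_force: 30.0
[311.4624 114.8977]
[311.4504 118.2348] [ 285   91   52   54 1461] [0.6034 0.0205 0.133 ] [0.6026 0.0201 0.133 ] [ 0.0694 -0.0018  0.0836]
```

View pics/w4.png

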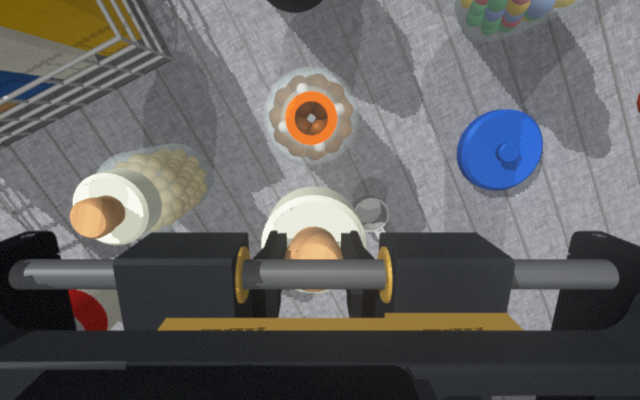

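The picture shows the jar's seal ring centred at (311,118) and the held lid, with its skirt edges at columns about 262–364 and front edge at row about 187. I'll compute the lid centre in the tool frame from these.

Run:
```python
from h import *
np.set_printoptions(precision=4,suppress=True)
c=cams.get_calibration("wrist");K=np.array(c["camera_matrix"]);T=np.array(c["T_tool_cam"])
w=cv2.imread("pics/w4.png")[:,:,::-1].copy()
h=cv2.cvtColor(w,cv2.COLOR_RGB2HSV).astype(int); m=(h[...,1]<50)&(h[...,2]>140); m[:175]=0;m[232:]=0;m[:,:245]=0;m[:,375:]=0
n,l,st,ce=cv2.connectedComponentsWithStats(m.astype(np.uint8)); i=1+np.argmax(st[1:,4]);print(st[i])
cn=max(cv2.findContours((l==i).astype(np.uint8),0,cv2.CHAIN_APPROX_NONE)[0],key=len)[:,0].astype(float)
top=cn[(cn[:,1]<st[i][1]+22)]
def tp(u,v,z):
    d=T[:3,:3]@np.linalg.inv(K)@[u,v,1]; o=T[:3,3]; return (o+d*(z-o[2])/d[2])[:2]
P=np.array([tp(u,v,.0302) for u,v in top])
# circle fit (front arc = lower edge), radius free
A=np.c_[2*P,np.ones(len(P))];s=np.linalg.lstsq(A,(P**2).sum(1),rcond=None)[0];print("lower edge circle",s[:2],np.sqrt(s[2]+s[0]**2+s[1]**2),"front x",P[:,0].max()-.03)
```

```text
[ 251  175  124   57 4557]
lower edge circle [ 0.0033 -0.0096] 0.03238492032723739 front x 0.005734311057694549
```

Run:
```python
from h import *
np.set_printoptions(precision=4,suppress=True)
c=cams.get_calibration("wrist");K=np.array(c["camera_matrix"]);T=np.array(c["T_tool_cam"])
w=cv2.imread("pics/w4.png")[:,:,::-1].copy()
h=cv2.cvtColor(w,cv2.COLOR_RGB2HSV).astype(int)
print(w[180:200:2,313].tolist(), w[220,255:270].tolist(), w[220,356:372].tolist())
def tp(u,v,z):
    d=T[:3,:3]@np.linalg.inv(K)@[u,v,1]; o=T[:3,3]; return (o+d*(z-o[2])/d[2])[:2]
for th in (8,12): 
    m=(w[...,0].astype(int)-w[...,2]>th)&(w[...,0]>120)&(h[...,1]<80); m[:178]=0;m[232:]=0;m[:,:250]=0;m[:,375:]=0
    n,l,st,ce=cv2.connectedComponentsWithStats(m.astype(np.uint8)); i=1+np.argmax(st[1:,4]);print(th,st[i])
    cn=max(cv2.findContours((l==i).astype(np.uint8),0,cv2.CHAIN_APPROX_NONE)[0],key=len)[:,0].astype(float)
    top=cn[cn[:,1]<st[i][1]+18]
    P=np.array([tp(u,v,.0302) for u,v in top])
    A=np.c_[2*P,np.ones(len(P))];s=np.linalg.lstsq(A,(P**2).sum(1),rcond=None)[0];print(s[:2],np.sqrt(s[2]+s[0]**2+s[1]**2),"front x",P[:,0].max()-.03)
```

```text
[[164, 163, 166], [168, 169, 170], [167, 168, 171], [183, 182, 175], [192, 193, 178], [193, 195, 177], [192, 193, 176], [199, 201, 184], [242, 243, 231], [242, 243, 232]] [[117, 115, 119], [122, 119, 121], [119, 121, 123], [126, 127, 128], [128, 127, 131], [131, 130, 134], [125, 125, 128], [124, 126, 128], [126, 122, 128], [118, 117, 118], [116, 114, 117], [127, 126, 125], [172, 173, 162], [237, 237, 226], [248, 248, 239]] [[206, 207, 189], [206, 208, 190], [199, 200, 183], [183, 184, 169], [140, 142, 137], [129, 129, 127], [129, 130, 128], [126, 127, 123], [128, 129, 127], [128, 128, 126], [127, 127, 124], [125, 125, 123], [125, 125, 123], [124, 123, 120], [121, 123, 122], [122, 122, 121]]
8 [ 263  187  102   45 3109]
[-0.0005 -0.    ] 0.028993041711098667 front x -0.001733006647852177
12 [269 187  95  45 677]
[ 0.0075 -0.0009] 0.02006303983665082 front x -0.0017332339706618224
```

Lid centre in the tool frame is about (-0.0015, 0) and the jar is at (0.0694, -0.0018), so the shift is x +0.0705, y -0.0015. I'll go above the rim and check from both fixed cameras.

```bash
python3 -m handwheel '[[[0,0,0,0.025,-0.0005,0,0.02],[0,0,0,0.025,-0.0005,0,0.02],[0,0,0,0.0205,-0.0005,0,0.02],[0,0,0,0,0,0.02,0.02],[0,0,0,0,0,0.015,0.02],[0,0,0,0,0,0,0.02],[0,0,0,0,0,0,0.02]]]'
python3 - <<'E'
from h import *
np.set_printoptions(precision=4,suppress=True)
A,a=snap("scene","pics/a5.png");B,b=snap("side","pics/b5.png")
p=r.sense()["tcp_pos"];print(p)
f=lambda C,im:cv2.resize(im[int(C[1])-40:int(C[1])+35,int(C[0])-37:int(C[0])+38,::-1],(390,390),interpolation=cv2.INTER_CUBIC)
ua,ub=proj(A,(.604,.02,.15)),proj(B,(.604,.02,.15));print(ua,ub)
cv2.imwrite("pics/c5.png",np.hstack([f(ua,a),f(ub,b)]))
E
```

```text
time_s: 5.65
tcp_pos: [0.6053, 0.0211, 0.1846]
ee_rot: [[0.893, -0.45, -0.001], [-0.45, -0.893, -0.001], [-0.0, 0.001, -1.0]]
wrist_force: [1.4, 1.2, -0.2]
gripper_width: 0.333
gripper_force: 30.0
[0.6061 0.0211 0.1857]
[363.9782 198.9481] [344.0951 162.8486]
```

View pics/c5.png

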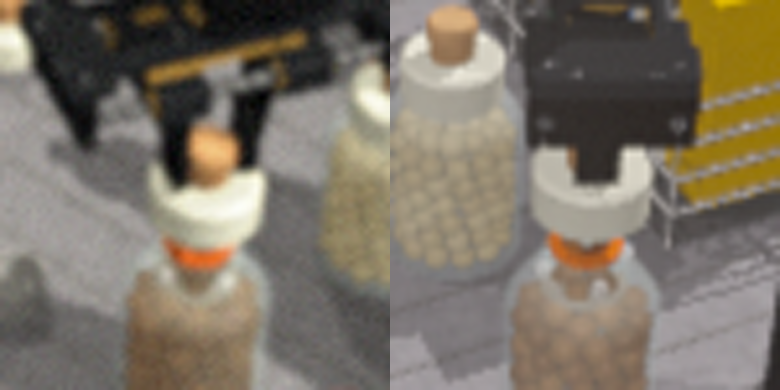

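Left (scene) the lid spans 150–266 against the seal at 165–233; right (side) it spans 533–652 against 550–625. I'll compare that against the image lean of the jar's axis.

Run:
```python
from h import *
np.set_printoptions(precision=4,suppress=True)
s=r.sense();R=np.array(s["ee_rot"]);p=np.array(s["tcp_pos"]);print(p,s["wrist_force"])
zl=p[2]-.0302+.013   # skirt mid
A,B=cal("scene"),cal("side")
D=[]
for C,name,(u,v) in ((A,"a5",(364,199)),(B,"b5",(344,163))):
    im=cv2.imread(f"pics/{name}.png")[:,:,::-1].copy()
    h=cv2.cvtColor(im,cv2.COLOR_RGB2HSV).astype(int)
    m=((h[...,1]<50)&(h[...,2]>165)).astype(np.uint8); k=np.zeros_like(m); k[v-14:v+14,u-16:u+16]=1
    n,l,st,ce=cv2.connectedComponentsWithStats(m*k); i=1+np.argmax(st[1:,4])
    cs,so=blob(im,u,v+9,"orange",12); lx=st[i][0]+st[i][2]/2-.5; sx=so[0]+so[2]/2-.5
    print(name,st[i],so,lx,sx)
    # lid centre at zl lies on the vertical-ish image column lx ; seal on column sx
    e1=lx-proj(C,(*p[:2],zl))[0]; e2=sx-proj(C,(*p[:2],.131))[0]
    J=np.array([proj(C,(p[0]+.01,p[1],zl))[0]-proj(C,(*p[:2],zl))[0],proj(C,(p[0],p[1]+.01,zl))[0]-proj(C,(*p[:2],zl))[0]])/.01
    D.append((J,e2-e1)); print("px: lid",e1,"seal",e2)
d=np.linalg.solve(np.array([x[0] for x in D]),[x[1] for x in D]); print("seal minus lid, world",d,"tool",R.T@[*d,0])
```

```text
[0.6061 0.0211 0.1857] [-0.1039  0.6494  1.0322]
a5 [355 191  22  14 198] [359 205  11   5  35] 365.5 364.0
px: lid 0.31723493582643414 seal -0.4238695022174852
b5 [335 151  22  16 195] [338 167  14   7  43] 345.5 344.5
px: lid 0.5836017590585811 seal 0.21494619378592006
seal minus lid, world [-0.0017 -0.0011] tool [-0.001   0.0018 -0.    ]
```

Both estimates agree on a correction of about x -0.0008, y +0.0017. I'll apply it and lower to just around the neck, watching the force.

```bash
python3 -m handwheel '[[[0,0,0,-0.0008,0.0017,0,0.02],[0,0,0,0,0,0,0.02],[0,0,0,0,0,0,0.02]]]'; python3 -m handwheel '[[[0,0,0,0,0,0.01,0.02],[0,0,0,0,0,0.005,0.02],[0,0,0,0,0,0.005,0.02],[0,0,0,0,0,0.003,0.02],[0,0,0,0,0,0,0.02]]]';python3 -m handwheel '[[[0,0,0,0,0,0.003,0.02],[0,0,0,0,0,0.003,0.02],[0,0,0,0,0,0,0.02]]]'
```

```text
time_s: 6.05
tcp_pos: [0.6044, 0.0194, 0.1851]
ee_rot: [[0.893, -0.451, 0.001], [-0.451, -0.893, 0.0], [0.001, -0.001, -1.0]]
wrist_force: [0.2, -0.3, -1.0]
gripper_width: 0.335
gripper_force: 30.0
time_s: 6.55
tcp_pos: [0.604, 0.0192, 0.1607]
ee_rot: [[0.893, -0.451, -0.001], [-0.451, -0.893, -0.0], [-0.001, 0.001, -1.0]]
wrist_force: [0.8, 0.3, -1.1]
gripper_width: 0.337
gripper_force: 30.0
time_s: 6.85
tcp_pos: [0.6041, 0.0193, 0.1551]
ee_rot: [[0.893, -0.451, -0.001], [-0.451, -0.893, -0.0], [-0.001, 0.0, -1.0]]
wrist_force: [0.2, 0.5, -1.3]
gripper_width: 0.333
gripper_force: 30.0
```

The lid is around the neck with no side force. Now I press, watching the force.

```bash
python3 -m handwheel '[[[0,0,0,0,0,0.002,0.02],[0,0,0,0,0,0.002,0.02],[0,0,0,0,0,0,0.02]]]';python3 -m handwheel '[[[0,0,0,0,0,0.001,0.02],[0,0,0,0,0,0.001,0.02],[0,0,0,0,0,0,0.02]]]';python3 -m handwheel '[[[0,0,0,0,0,0.001,0.02],[0,0,0,0,0,0.001,0.02],[0,0,0,0,0,0,0.02]]]'
```

```text
time_s: 7.15
tcp_pos: [0.6045, 0.0196, 0.1517]
ee_rot: [[0.893, -0.451, 0.001], [-0.451, -0.893, 0.0], [0.0, -0.001, -1.0]]
wrist_force: [-0.2, 0.9, 1.2]
gripper_width: 0.334
gripper_force: 30.0
time_s: 7.45
tcp_pos: [0.6052, 0.0195, 0.151]
ee_rot: [[0.893, -0.45, 0.003], [-0.45, -0.893, 0.0], [0.002, -0.001, -1.0]]
wrist_force: [-0.9, 1.9, 4.7]
gripper_width: 0.332
gripper_force: 30.0
time_s: 7.75
tcp_pos: [0.6058, 0.0194, 0.1503]
ee_rot: [[0.893, -0.45, 0.004], [-0.45, -0.893, -0.0], [0.004, -0.002, -1.0]]
wrist_force: [-0.5, 1.1, 8.4]
gripper_width: 0.333
gripper_force: 30.0
```

```bash
python3 -m handwheel '[[[0,0,0,-0.0006,0.0003,0.001,0.02],[0,0,0,-0.0006,0.0003,0.001,0.02],[0,0,0,0,0,0,0.02]]]';python3 -m handwheel '[[[0,0,0,-0.0003,0.0001,0.001,0.02],[0,0,0,0,0,0.001,0.02],[0,0,0,0,0,0,0.02]]]'
```

```text
time_s: 8.05
tcp_pos: [0.6052, 0.0196, 0.1493]
ee_rot: [[0.893, -0.45, 0.007], [-0.45, -0.893, 0.0], [0.006, -0.003, -1.0]]
wrist_force: [-0.7, 1.2, 11.4]
gripper_width: 0.336
gripper_force: 30.0
time_s: 8.35
tcp_pos: [0.6042, 0.0198, 0.1457]
ee_rot: [[0.893, -0.45, 0.005], [-0.45, -0.893, 0.001], [0.004, -0.003, -1.0]]
wrist_force: [1.2, 0.8, 1.2]
gripper_width: 0.338
gripper_force: 30.0
```

```bash
python3 -m handwheel '[[[0,0,0,0,0,0.001,0.02],[0,0,0,0,0,0.001,0.02],[0,0,0,0,0,0,0.02]]]';python3 -m handwheel '[[[0,0,0,0,0,0.001,0.02],[0,0,0,0,0,0.001,0.02],[0,0,0,0,0,0,0.02]]]'
```

```text
time_s: 8.65
tcp_pos: [0.6027, 0.0195, 0.1408]
ee_rot: [[0.893, -0.451, -0.0], [-0.451, -0.893, -0.0], [-0.0, 0.0, -1.0]]
wrist_force: [1.7, 0.4, -1.1]
gripper_width: 0.333
gripper_force: 30.0
time_s: 8.95
tcp_pos: [0.6031, 0.0196, 0.1403]
ee_rot: [[0.893, -0.451, 0.001], [-0.451, -0.893, 0.0], [0.001, -0.001, -1.0]]
wrist_force: [0.8, 1.9, 3.9]
gripper_width: 0.337
gripper_force: 30.0
```

It clicked and landed at the expected height (TCP 0.1408, lid edge 0.1106). Now I squeeze the seal.

```bash
python3 -m handwheel '[[[0,0,0,-0.0003,0,0.001,0.02],[0,0,0,-0.0003,0,0.001,0.02],[0,0,0,-0.0003,0,0.001,0.02],[0,0,0,0,0,0.001,0.02],[0,0,0,0,0,0,0.02],[0,0,0,0,0,0,0.02]]]'
```

```text
time_s: 9.55
tcp_pos: [0.6032, 0.0196, 0.1385]
ee_rot: [[0.893, -0.45, 0.004], [-0.45, -0.893, -0.001], [0.004, -0.001, -1.0]]
wrist_force: [-1.5, 1.9, 11.3]
gripper_width: 0.333
gripper_force: 30.0
```

```bash
python3 -m handwheel '[[[0,0,0,-0.0003,0.0002,0.001,0.02],[0,0,0,0,0,0.0005,0.02],[0,0,0,0,0,0,0.02],[0,0,0,0,0,0,0.02],[0,0,0,0,0,0,0.02],[0,0,0,0,0,0,0.02]]]'
python3 - <<'E'
from h import *
A,a=snap("scene","pics/a6.png");B,b=snap("side","pics/b6.png")
f=lambda im,u,v:cv2.resize(im[v-75:v+75,u-75:u+75,::-1],(390,390),interpolation=cv2.INTER_CUBIC)
cv2.imwrite("pics/c6.png",np.hstack([f(a,364,210),f(b,344,180)]))
for n in ("a","b"):  # jar body motion vs start: patch match
    x=cv2.imread(f"pics/{n}.png");y=cv2.imread(f"pics/{n}6.png");u,v=(363,226) if n=="a" else (344,192)
    m=cv2.matchTemplate(y[v-25:v+25,u-25:u+25],x[v-11:v+13,u-12:u+12],cv2.TM_CCOEFF_NORMED);print(cv2.minMaxLoc(m)[1::2],"expect (13,14)")
print(r.sense()["wrist_force"],r.sense()["tcp_pos"])
E
```

```text
time_s: 10.15
tcp_pos: [0.6032, 0.0196, 0.138]
ee_rot: [[0.893, -0.45, 0.005], [-0.45, -0.893, -0.001], [0.005, -0.002, -1.0]]
wrist_force: [-2.0, 2.0, 16.1]
gripper_width: 0.336
gripper_force: 30.0
(0.9511356353759766, (13, 15)) expect (13,14)
(0.9812040328979492, (13, 14)) expect (13,14)
[-2.59446182  2.42219382 15.04295336] [0.60316784 0.01962547 0.13803706]
```

View pics/c6.png

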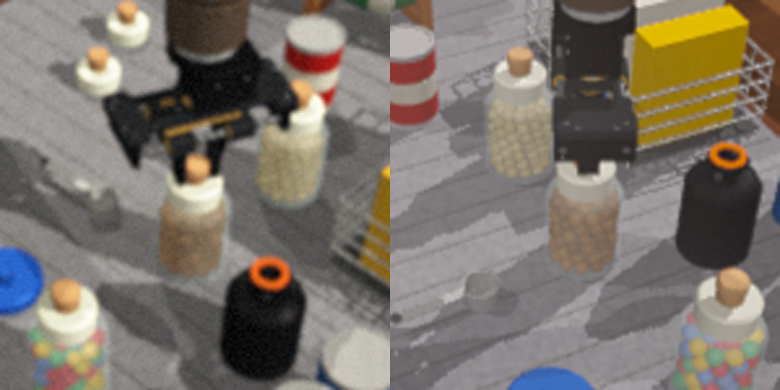

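The lid sits low and level on the jar, no orange shows, the jar hasn't moved and its neighbours are untouched. The push is about 15 N, so I'm handing in.

```bash
python3 -c "
from station import r
print(r.finish_job())"
```

```text
the job is handed in; nothing more can be done
None
```

The lid clicked onto the open jar and is still pressed down with about 15 N, squeezing the seal an estimated 2.5–3 mm. The jar stayed where it was, nothing else was seen to move, and the job was handed in at about 10 s.

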